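# Line the carved bullfinches up by height on the display stand

### The arm

A 6-joint arm with a two-finger parallel gripper is mounted at the origin on the work surface. World frame = base frame: x ahead of the robot, y to its left, z up, the work surface at z = 0. Lengths are in m, angles in rad, forces in N, time in s.
With the tool pointing down it reaches from about 0.3 to 0.825 m from the base axis. Payload 5.4 kg.
Tool frame: the origin (TCP) lies at the very end of the fingers, on their centre line; the grasp point (between the pads) lies 19 mm behind it; z points along the fingers, y is the line along which they close (so a half turn about z gives the same grasp; the last joint's range is limited). The gripper opens to 92 mm and grips with 3 to 60 N. Pads are 20 mm wide; open, the fingers measure 128 mm over their backs; the gripper's body (75 mm by 189 mm) begins 69 mm behind the grasp point.
Start: joints at [-1.333, 0.158, 1.597, -0, 1.386, -0.21], TCP at [0.249, -0.518, 0.215] pointing down, gripper open.
Joint ranges: [-2.91, 2.91], [-0.94, 2.29], [0.18, 2.7], [-1.29, 4.43], [0.17, 2.64], [-3, 3]. Speed limits (rad/s): [2.57, 2.57, 3.14, 3.14, 3.14, 3.14].

### API

Orientations are given as a rotation vector (axis times angle).
In Python, from workcell import bot gives the robot as it stands. Calls block until the motion is done:
- bot.goto(position, orientation): joint-space move of the TCP to a pose.
- bot.line_to(position, rot=None, max_speed=0.15): straight line of the TCP; rot=None keeps the orientation; max_speed is the mean speed in m/s.
- bot.set_joints(angles): joint-space move.
- bot.set_gripper(opening, newtons=None): opening from 0.0 (shut) to 1.0 (fully open); newtons is the grip in N (None keeps the last); returns when the fingers have stopped.
- bot.hold(seconds).
- bot.inverse_kinematics(position, orientation): joint angles nearest the present ones, or None.
- bot.read_camera(name): name is "scene" or "top" or "wrist"; returns a dict with "pixels" (420x560x3 uint8, blue, green, red), "fx", "fy", "cx", "cy" (pixels), "R" (3x3) and "t" (3): a world point X has camera coordinates R X + t. Camera axes: x right, y down, z forward; pixel columns grow to the right and rows downward; lengths in m; the calibration is good to about 2 mm. The wrist camera is an equidistant fisheye: a pixel r from the principal point sees the ray r / f radians off the axis. A picture is of the moment at which its call begins. There is no depth.
A pose or a line that the arm cannot do raises bot.MotionError and nothing moves.
- bot.job_done(): hands the job in; it is judged then, once.
Readings, each from a call of its own:
- bot.current_clock(): time.
- bot.current_joints(): joint angles.
- bot.current_joint_vel(): joint speeds.
- bot.current_effort(): joint torques, N m.
- bot.current_ee_pos(): TCP position.
- bot.current_tool_rot(): TCP orientation.
- bot.current_contact_force(): force on the tool from outside, world axes, zero at the start.
- bot.current_ft_torque(): the same for the moment, N m.
- bot.current_opening(): opening from 0.0 (shut) to 1.0 (fully open).
- bot.current_grip_force(): force on a finger pad.
Only numpy, scipy, OpenCV 4.12 (cv2) and the standard library are available. Lean on these libraries where they do the work, as an engineer would, in place of code of your own. Each camera call takes 0.05 s, during which the arm holds its last target. There are 200 camera calls.

### The job

Line up the four small wooden birds on the four white pads of the red display stand in order of height: the tallest on the pad next to the big gold-topped model bird, then each next shorter one, so that the smallest ends beside the blue paint pot. Set each one down gently, upright and centred on its pad (which way it faces does not matter); do not knock any bird over, and leave the model bird and the paint pot where they stand.

Things in the scene. Friction and masses are not known exactly. Their poses are not given: they have to be found in the camera images.
- bird_1: Loose carved wooden bullfinch, the smallest of the four to be lined up: a pale upright wooden cylinder 62 mm tall and 30 mm across (a 2.5 mm deep, 4 mm high neck groove at 35 mm height), matt black top and red throat on one side. About 22 g. Starts upright on the bench. Origin at the centre of its underside; z up, x towards its red face; which way it faces does not matter.
- bird_2: Loose carved wooden bullfinch, the second smallest of the four to be lined up: a pale upright wooden cylinder 84 mm tall and 37 mm across (a 2.5 mm deep, 4 mm high neck groove at 47 mm height), matt black top and red throat on one side. About 42 g. Starts upright on the bench. Origin at the centre of its underside; z up, x towards its red face; which way it faces does not matter.
- bird_3: Loose carved wooden bullfinch, the second tallest of the four to be lined up: a pale upright wooden cylinder 106 mm tall and 44 mm across (a 2.5 mm deep, 4 mm high neck groove at 59 mm height), matt black top and red throat on one side. About 75 g. Starts upright on the bench. Origin at the centre of its underside; z up, x towards its red face; which way it faces does not matter.
- bird_4: Loose carved wooden bullfinch, the tallest of the four to be lined up: a pale upright wooden cylinder 128 mm tall and 51 mm across (a 2.5 mm deep, 4 mm high neck groove at 72 mm height), matt black top and red throat on one side. About 120 g. Starts upright on the bench. Origin at the centre of its underside; z up, x towards its red face; which way it faces does not matter.
- pad_a: White felt pad, 60 mm across, 4 mm thick, fixed on the red-topped black stand (130 x 530 mm, top 20 mm above the bench). One of four alike in a straight row along the stand, 80 mm centre to centre; their order in the row changes. Origin: centre of its underside, 20 mm above the bench; a bird on it has its origin 4 mm higher. z up; yaw means nothing.
- pad_b: White felt pad, 60 mm across, 4 mm thick, fixed on the red-topped black stand (130 x 530 mm, top 20 mm above the bench). One of four alike in a straight row along the stand, 80 mm centre to centre; their order in the row changes. Origin: centre of its underside, 20 mm above the bench; a bird on it has its origin 4 mm higher. z up; yaw means nothing.
- pad_c: White felt pad, 60 mm across, 4 mm thick, fixed on the red-topped black stand (130 x 530 mm, top 20 mm above the bench). One of four alike in a straight row along the stand, 80 mm centre to centre; their order in the row changes. Origin: centre of its underside, 20 mm above the bench; a bird on it has its origin 4 mm higher. z up; yaw means nothing.
- pad_d: White felt pad, 60 mm across, 4 mm thick, fixed on the red-topped black stand (130 x 530 mm, top 20 mm above the bench). One of four alike in a straight row along the stand, 80 mm centre to centre; their order in the row changes. Origin: centre of its underside, 20 mm above the bench; a bird on it has its origin 4 mm higher. z up; yaw means nothing.
- model_bird: The big finished model bird, loose: a wooden cylinder 150 mm tall and 58 mm across with a gold top, red throat and green wings, standing on the stand at one end of the row, in line with the pads, 95 mm from the centre of the nearest pad; which end changes. Origin at the centre of its underside; z up, x towards its face. Not to be moved.
- paint_pot: Closed blue paint pot with a darker blue lid, loose: 58 mm tall, 55 mm across, standing on the stand at the other end of the row, in line with the pads, 95 mm from the centre of the nearest pad. Origin at the centre of its underside; z up. Not to be moved.
Not all that is in view belongs to the job. Leave any orange, pink or purple look-alike of the bird_4 alone.

How it is judged:
By the outcome, as a careful person would: the job done as asked, in the order asked, and still so for the second after the job is handed in, with the robot touching nothing.
It also fails if it takes over 112 s, if anything falls off the work surface, if the arm or the gripper's body presses on something with over 40 N, if the wrist force passes 120 N, or if a joint passes its speed limit or range.

## Working session

There is one attempt and no reset: what is moved stays moved. The work goes in short steps, each a Python script; the robot and the scene stay as the last script left them, time stands still between calls to the robot, and variables do not carry over. Pictures are saved under pics/ and viewed, at most 14 in all, crops included, and the job is handed in when it is done.

```bash
mkdir -p pics
python3 - <<'E'
from workcell import bot
import cv2,numpy as np
for n in("top","scene"):
    c=bot.read_camera(n); cv2.imwrite(f"pics/{n}0.png",cv2.resize(c["pixels"],(784,588),interpolation=cv2.INTER_CUBIC))
    np.savez(f"{n}0.npz",**c); print(n,c["fx"],c["fy"],c["cx"],c["cy"],np.round(c["R"],4).tolist(),np.round(c["t"],4))
print(bot.current_clock(),bot.current_tool_rot(),bot.current_opening())
E
```

```text
top 427.25558646101524 427.25558646101524 274.46912113771435 206.101917532967 [[0.054, -0.9985, 0.0018], [-0.9713, -0.0529, -0.2318], [0.2316, 0.0107, -0.9728]] [-0.0499  0.527   0.7118]
scene 456.81285188650696 456.81285188650696 275.77374703881844 205.42279968877563 [[0.2988, 0.9542, 0.0154], [0.5327, -0.1534, -0.8323], [-0.7918, 0.2569, -0.5541]] [-0.1192 -0.2573  1.3894]
0.1 [-3.06160334e+00 -6.97118577e-01  4.02606820e-05] 0.9962738468193307
```

View pics/top0.png

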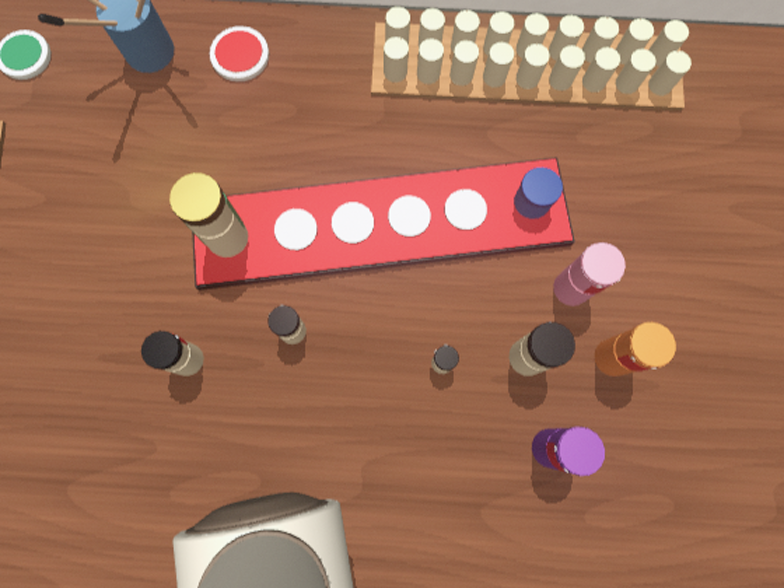

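View pics/scene0.png

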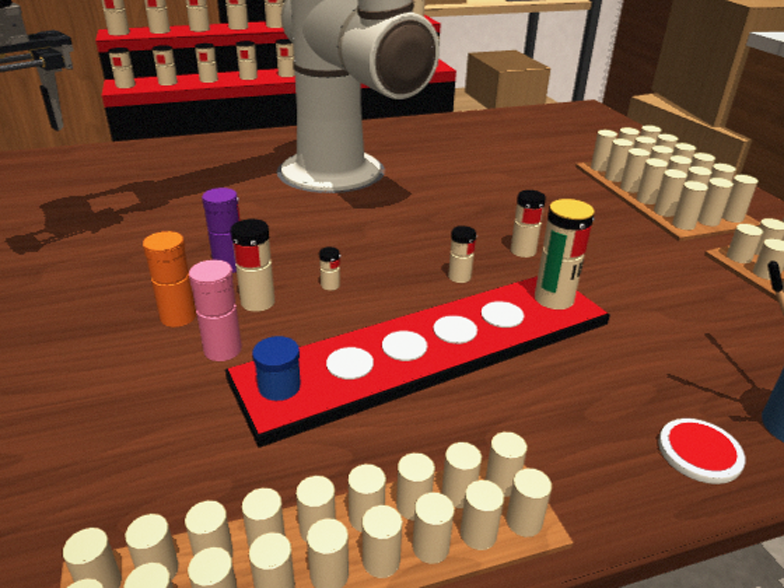

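The top view (784x588) shows the black-capped birds at bird_4 (549,345), bird_3 (163,350), bird_2 (284,322) and bird_1 (446,357). The pads are at (295,229), (353,222), (409,215) and (466,209), with the model bird's top at (197,197) and the pot lid at (541,187). Look-alikes for bird_4 are orange (652,345), pink (603,265), purple (575,452) and the gold model bird. I choose the black-topped wooden one at (549,345).

```bash
cat > h.py <<'E'
import numpy as np,cv2
def ray(c,u,v,z):
    "world point at height z seen at native pixel u,v of a pinhole camera"
    R,t=c["R"],c["t"]; o=-R.T@t
    d=R.T@np.array([(u-c["cx"])/c["fx"],(v-c["cy"])/c["fy"],1]); return o+d*(z-o[2])/d[2]
E
python3 - <<'E'
import numpy as np,cv2
from h import *
c=dict(np.load("top0.npz")); im=c["pixels"]
s=1.4
crops=[]
for (u,v) in [(549,345),(163,350),(284,322),(446,357)]:
    x,y=int(u/s),int(v/s); p=im[y-24:y+24,x-32:x+32]
    p=cv2.resize(p,None,fx=6,fy=6,interpolation=cv2.INTER_CUBIC)
    for k in range(0,64,8): cv2.putText(p,str(x-32+k),(k*6,8),0,.3,(255,255,255),1);cv2.line(p,(k*6,0),(k*6,287),(90,90,90),1)
    for k in range(0,48,8): cv2.putText(p,str(y-24+k),(0,k*6+10),0,.3,(0,255,255),1);cv2.line(p,(0,k*6),(383,k*6),(90,90,90),1)
    crops.append(p)
cv2.imwrite("pics/crop.png",np.vstack([np.hstack(crops[:2]),np.hstack(crops[2:])]))
# white pads
m=(im.min(2)>190).astype(np.uint8)
n,l,st,ce=cv2.connectedComponentsWithStats(m)
P=[]
for i in range(1,n):
    if st[i,4]>300 and 120<ce[i][1]<200: P.append(ray(c,*ce[i],.024)[:2]); print(st[i],np.round(ce[i],1),np.round(P[-1],4))
P=np.array(sorted(P,key=lambda p:-p[1])); print(np.linalg.norm(np.diff(P,axis=0),axis=1))
s0=dict(np.load("scene0.npz")); im=s0["pixels"]
m=(im.min(2)>190).astype(np.uint8)
n,l,st,ce=cv2.connectedComponentsWithStats(m)
for i in range(1,n):
    if st[i,4]>300 and 200<ce[i][1]<280: print('scene',np.round(ray(s0,*ce[i],.024)[:2],4))
E
```

```text
[318 135  30  29 682] [332.4 149. ] [ 0.6593 -0.1282]
[277 140  31  29 682] [292.  153.6] [ 0.6453 -0.0495]
[237 144  30  29 690] [251.5 158.3] [0.6313 0.0292]
[196 149  30  29 692] [210.7 163.1] [0.6171 0.1079]
[416 174  30  28 654] [430.8 187.7] [ 0.5906 -0.3191]
[0.07990741 0.07993249 0.07999776 0.20285229]
scene [0.6193 0.1037]
scene [0.6334 0.0255]
scene [ 0.6474 -0.0535]
scene [ 0.6614 -0.132 ]
```

View pics/crop.png

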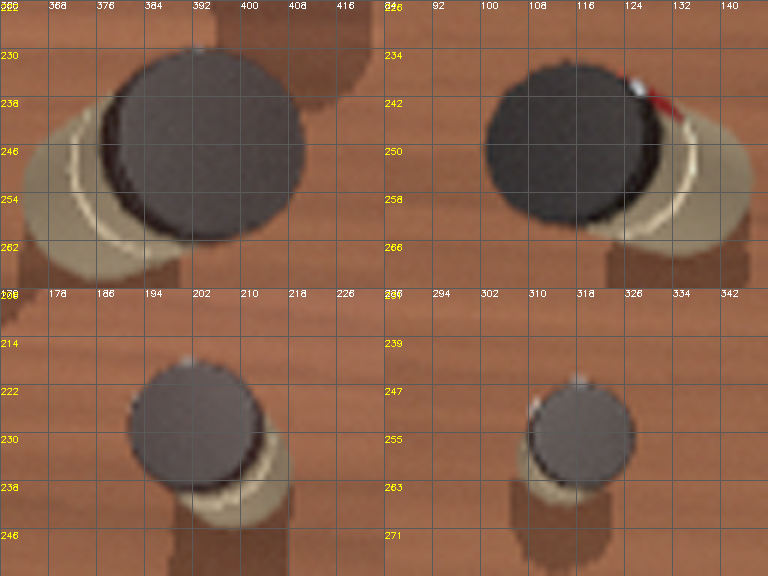

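The crop shows four black tops. Their native centres are bird_4 (395.2,246.0), bird_3 (114.7,250.0), bird_2 (202.1,228.8) and bird_1 (319.0,255.7). The bodies are bare wood, so these are the right birds. The two cameras disagree by a constant ~4 mm, so I will use the mean. Next I place bird_4.

```bash
cat >> h.py <<'E'
from workcell import bot
from scipy.spatial.transform import Rotation as Rn
OFF=np.array([.00106,-.00195])       # half of (scene - top), measured on the pads
c0=dict(np.load("top0.npz"))
H={1:.062,2:.084,3:.106,4:.128}; D={1:.030,2:.037,3:.044,4:.051}; G={1:.045,2:.064,3:.080,4:.095}
PX={4:(395.2,246.0),3:(114.7,250.0),2:(202.1,228.8),1:(319.0,255.7)}
B={k:ray(c0,*PX[k],H[k])[:2]+OFF for k in PX}
PAD={4:(.6171,.1079),3:(.6313,.0292),2:(.6453,-.0495),1:(.6593,-.1282)}
PAD={k:np.array(p)+OFF for k,p in PAD.items()}
d=PAD[4]-PAD[1]; d/=np.linalg.norm(d); n=np.array([d[1],-d[0]])   # row direction, its normal (forwards)
def rots():
    for s in (1,-1):
        y=np.array([*(s*n),0]); z=np.array([0,0,-1.]); yield Rn.from_matrix(np.c_[np.cross(y,z),y,z]).as_rotvec()
P=lambda xy,base,k:[*xy,base+G[k]-.019]   # TCP for bird k with its base at height base
def pick(k,R,f=15):
    bot.set_gripper(min(1,(D[k]+.030)/.092))
    bot.goto(P(B[k],.16,k),R); bot.line_to(P(B[k],0.001,k),max_speed=.12)
    bot.set_gripper(0,f); print("grip",k,"width mm",bot.current_opening()*92,bot.current_grip_force(),bot.current_contact_force())
    bot.line_to(P(B[k],.18,k),max_speed=.12)
def place(k,R):
    bot.goto(P(PAD[k],.18,k),R); bot.line_to(P(PAD[k],.030,k),max_speed=.1); bot.hold(.3)
    f0=bot.current_contact_force()[2]; b=.028
    while b>.0215:
        bot.line_to(P(PAD[k],b,k),max_speed=.01); df=bot.current_contact_force()[2]-f0
        if abs(df)>1.0: break
        b-=.0007
    print("down",k,b,df); bot.set_gripper(min(1,(D[k]+.030)/.092)); bot.hold(.2)
    bot.line_to(P(PAD[k],.20,k),max_speed=.12); print("t",bot.current_clock())
E
python3 - <<'E'
from h import *
print({k:B[k].round(4).tolist() for k in B},n)
best=None
for R in rots():
    js=[bot.inverse_kinematics(P(q[k],z,k),R) for q in (B,PAD) for k in q for z in (.02,.2)]
    print(R.round(3),[None if j is None else round(float(j[5]),2) for j in js])
    if all(j is not None for j in js):
        m=max(abs(j[5]) for j in js)
        if best is None or m<best[0]: best=(m,R)
np.save("R.npy",best[1]); R=best[1]
pick(4,R)
c=bot.read_camera("wrist"); cv2.imwrite("pics/w4.png",c["pixels"]); print(bot.current_clock(),bot.current_opening(),bot.current_contact_force())
E
```

```text
{4: [0.4586, -0.2224], 3: [0.4301, 0.2376], 2: [0.4774, 0.0998], 1: [0.4445, -0.1064]} [0.98439922 0.17594937]
[2.017 2.409 0.   ] [-0.87, -0.87, 0.08, 0.08, -0.22, -0.22, -0.68, -0.68, -0.2, -0.2, -0.32, -0.32, -0.44, -0.44, -0.55, -0.55]
[ 2.409 -2.017  0.   ] [2.28, 2.28, None, None, 2.92, 2.92, 2.46, 2.46, 2.94, 2.94, 2.82, 2.82, 2.7, 2.7, 2.59, 2.59]
grip 4 width mm 51.06703010167592 14.999321848154068 [-0.42610205  0.18589763  0.61680781]
5.55 0.5525425833491837 [-0.13031222 -0.14307412 -1.54587477]
```

View pics/w4.png

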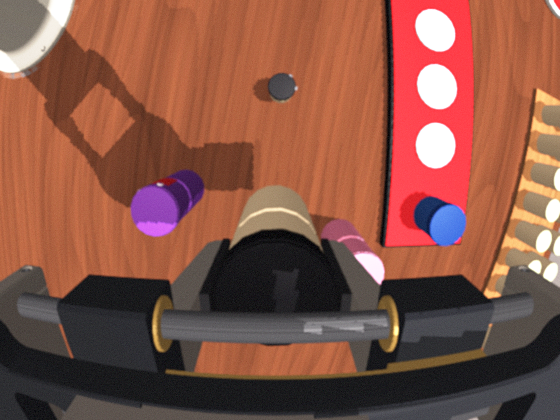

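The wrist picture shows bird_4 held between the fingers (285,285). The purple and pink look-alikes are still standing, and pads are visible at (435,30), (437,87) and (435,146). I use those as a third position check and then place the bird.

Run:
```python
from h import *
R=np.load("R.npy")
c=bot.read_camera("wrist"); im=c["pixels"]
nn,l,st,ce=cv2.connectedComponentsWithStats((im.min(2)>190).astype(np.uint8))
for i in range(1,nn):
    if st[i,4]>300 and 400<ce[i][0]<470 and st[i,1]>0:
        q=(ce[i]-[c["cx"],c["cy"]])/c["fx"]; r=np.hypot(*q); v=np.r_[q/r*np.sin(r),np.cos(r)]
        o=-c["R"].T@c["t"]; w=c["R"].T@v; print(ce[i].round(1),(o+w*(.024-o[2])/w[2])[:2].round(4))
print({k:p.round(4) for k,p in PAD.items()})
place(4,R)
c=bot.read_camera("wrist"); cv2.imwrite("pics/w4b.png",c["pixels"])
```

```text
[434.7  29.7] [0.6309 0.0268]
[436.5  86.1] [ 0.645  -0.0516]
[435. 145.] [ 0.659  -0.1298]
{4: array([0.6182, 0.106 ]), 3: array([0.6324, 0.0272]), 2: array([ 0.6464, -0.0514]), 1: array([ 0.6604, -0.1302])}
down 4 0.028 -1.2671902049762251
t 11.6583
```

View pics/w4b.png

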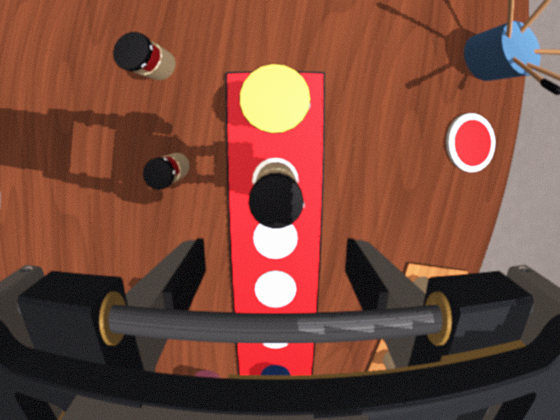

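The picture shows bird_4 upright on the pad next to the gold model bird, at (276,195). The wrist view of the pads agrees to 1–1.5 mm. The touch test triggered early at about 3 mm above the pad, so I fix that and continue with the others.

```bash
python3 - <<'E'
s=open("h.py").read()
a=s.index("    f0=bot"); b=s.index('    print("down"')
s=s[:a]+'''    f0=bot.current_contact_force()[2]
    for b in (.0275,.0262,.0252):     # picked with the TCP 1 mm high, so the bird's foot is at b - 1 mm
        bot.line_to(P(PAD[k],b,k),max_speed=.01); bot.hold(.1); df=bot.current_contact_force()[2]-f0
        if df>2.5: break
'''+s[b:]
open("h.py","w").write(s)
E
python3 - <<'E'
from h import *
R=np.load("R.npy")
for k in (3,2,1): pick(k,R); place(k,R)
bot.goto([.45,0.0,.35],R) if False else bot.set_joints([-1.333,.158,1.597,0,1.386,-.21])
for m in("top","scene"):
    c=bot.read_camera(m); np.savez(f"{m}1.npz",**c)
    p=c["pixels"][90:240,100:420] if m=="top" else c["pixels"][100:300,150:450]
    cv2.imwrite(f"pics/{m}1.png",cv2.resize(p,None,fx=2.5,fy=2.5,interpolation=cv2.INTER_CUBIC))
print(bot.current_clock())
E
```

```text
grip 3 width mm 43.82851910838581 14.99989539384842 [-0.31884654 -0.63660072  0.57988201]
down 3 0.0252 0.5192908641677532
t 23.3583
grip 2 width mm 36.60206252281278 15.000069933012128 [-0.22717343 -0.26063034  1.69852286]
down 2 0.0252 1.9041523215431435
t 34.6083
grip 1 width mm 29.73246829440646 15.000101365149021 [-0.787126   -0.2866423   1.23621025]
down 1 0.0252 -0.32081472563481295
t 45.95
48.0833
```

View pics/top1.png

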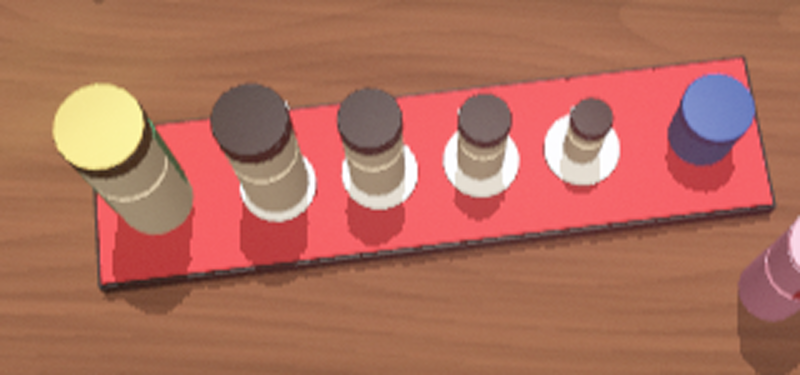

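View pics/scene1.png

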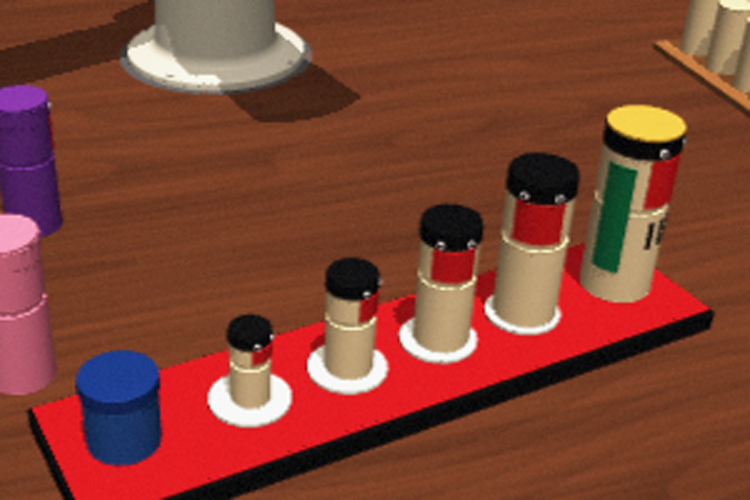

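Both pictures show all four birds upright in height order, with the tallest by the gold bird and the smallest by the pot; neither was moved. Top-face centres in the top crop are (250,120), (370,117.5), (485,119) and (591,117). I check how well each is centred from these, with bird outlines overlaid for confirmation.

Run:
```python
from h import *
out=[]
for k,(u,v) in {4:(250,120),3:(370,117.5),2:(485,119),1:(591,117)}.items():
    print(k,((ray(c0,100+u/2.5-.3,90+v/2.5-.3,.024+H[k])[:2]-(PAD[k]-OFF))*1000).round(1))
TP={k:PAD[k]-OFF for k in PAD}
for m,sg,x0,y0,w,h,f in (("top",-1,170,110,180,80,4.4),("scene",1,220,150,180,130,4.4)):
    c=dict(np.load(m+"1.npz")); p=cv2.resize(c["pixels"][y0:y0+h,x0:x0+w],None,fx=f,fy=f,interpolation=cv2.INTER_CUBIC)
    for k in PAD:
        a=np.linspace(0,2*np.pi,60)
        for z,r in ((.024,.03),(.024,D[k]/2),(.024+H[k],D[k]/2)):
            X=np.c_[PAD[k][0]+sg*OFF[0]+r*np.cos(a),PAD[k][1]+sg*OFF[1]+r*np.sin(a),0*a+z]@c["R"].T+c["t"]
            q=np.c_[X[:,0]/X[:,2]*c["fx"]+c["cx"]-x0+.5,X[:,1]/X[:,2]*c["fy"]+c["cy"]-y0+.5]*f
            cv2.polylines(p,[np.int32(q*8)],True,(0,255,0),1,cv2.LINE_AA,3)
    cv2.imwrite(f"pics/{m}2.png",p)
```

```text
4 [-0.  -0.1]
3 [1.  1.2]
2 [-0.6  0.6]
1 [0.3 1.5]
```

View pics/top2.png

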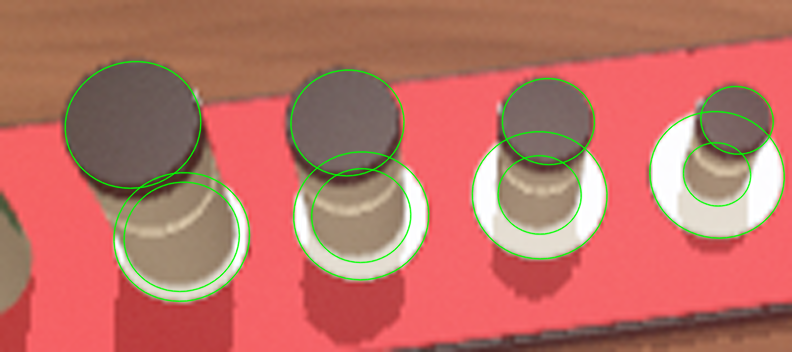

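View pics/scene2.png

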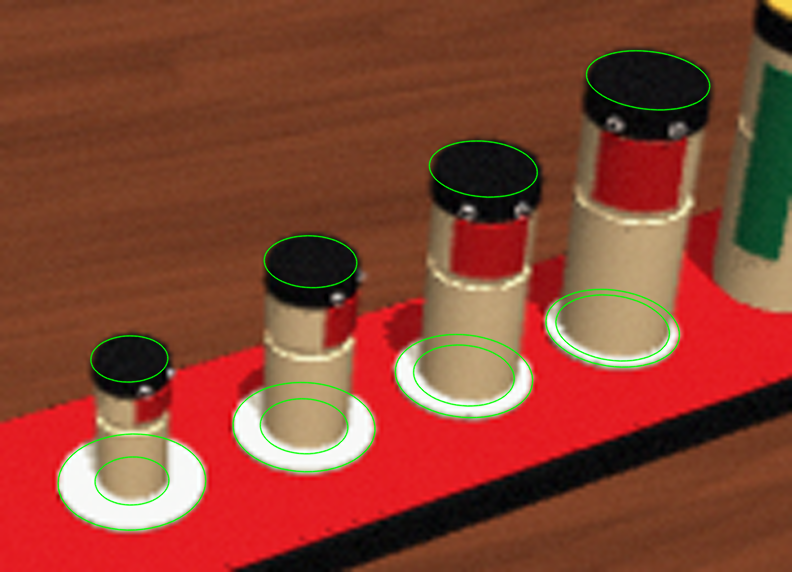

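The outlines match the tops within ~1 mm. In the scene view the bases of bird_4 and bird_3 look shifted slightly right on their pads, so I zoom in on them.

Run:
```python
import numpy as np,cv2
c=np.load("scene1.npz")["pixels"][195:250,305:380]; t=np.load("top1.npz")["pixels"][135:185,190:270]
g=[cv2.resize(x,(560,int(560*x.shape[0]/x.shape[1])),interpolation=cv2.INTER_CUBIC) for x in (c,)]
cv2.imwrite("pics/z1.png",g[0]); cv2.imwrite("pics/z2.png",cv2.resize(t,None,fx=8,fy=8,interpolation=cv2.INTER_CUBIC))
```

```text
(no output)
```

View pics/z1.png

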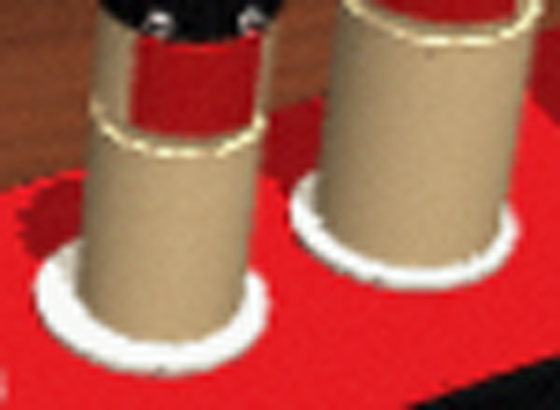

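View pics/z2.png

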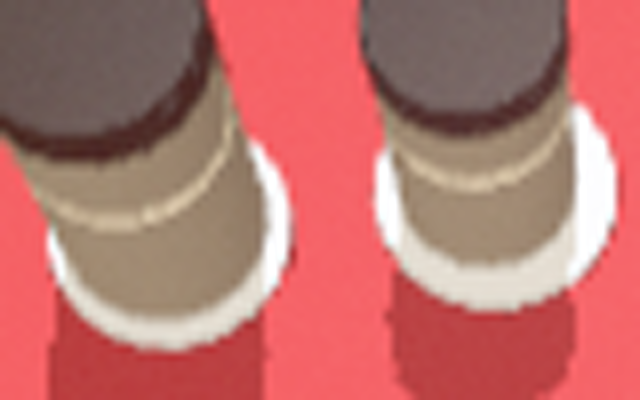

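The zooms show both birds standing flat and entirely on their pads, off-centre by only about 2 mm (bird_4 about 1.5–1.9 mm, bird_3 about 1.6–2.5 mm, both towards the model bird). That is close enough, so I hand in.

```bash
python3 -c "
from workcell import bot
print(bot.current_clock()); print(bot.job_done())"
```

```text
48.0833
the job is handed in; nothing more can be done
None
```

I handed the job in at 48 s: all four birds stand upright on their pads in height order, tallest by the model bird and smallest by the paint pot, centred to about 2.5 mm or better, though the first one (the tallest) was released about 3 mm above its pad.

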